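# Lock the contact plug into the bayonet socket and hold it home

### The job

Take the bayonet plug (the one with the flat wing grip and two lugs) out of the rack and lower it into the socket on the blue block with its lugs in the two slots. Push it down against the spring, turn it a quarter turn clockwise seen from above as far as its stop, and press its flange flush onto the socket rim. Finish while still holding it there, turned and pressed fully home against the spring; leave everything else where it is.

Things in the scene. Friction and masses are not known exactly. Their poses are not given: they have to be found in the camera images.
- plug_grip (a point): centre of the steel wing grip of the bayonet plug (rest of it black), on the plug's upright axis, 44 mm above its underside; z up. The wing is a flat bar 44 mm long along own x, 14 mm thick along own y, its top 67 mm and its foot 21 mm above the underside: grip it across the 14 mm. The plug stands upright and loose in one of the four places of the rack, and weighs about 150 g
- plug: the bayonet plug, origin at its underside, axes as plug_grip. Stem 30 mm across up to 16 mm, flange 52 mm across from 16 to 21 mm, then the wing. At the foot two lugs point along own +x and -x (in line with the wing): 8 mm wide, 6 mm high, tips 21 mm from the axis. Half a turn gives the same plug
- socket_rim (a point): centre of the top of the aluminium socket ring (62 mm across, on a fixed blue block), 75 mm above the table; z up. Bore 33 mm; two slots for the lugs along own +x and -x, 12 mm wide, reaching 23 mm from the axis. Below the 6 mm thick rim ledge the lugs can turn clockwise (seen from above) about 90 degrees to a stop; anticlockwise is blocked
- socket: the same fixed socket station, 130 x 110 mm, origin at its underside. Plug underside 8 mm below the rim: it meets the plunger; 12 mm or more: lugs are clear of the ledge and can turn; 16 mm: flange flush on the rim, fully home (plug_grip is then 28 mm above socket_rim). Let go after turning, the spring lifts the plug 4 mm until its lugs meet the ledge
- plunger (a joint): travel of the spring plunger, m: 0 up, 0.004 when the lugs of the plug just clear the ledge, 0.008 when the plug is fully home. Pushing it takes about 3 N at first and 8.5 N when fully home
- rack: fixed aluminium bar, 75 x 356 x 20 mm, origin under its centre, long along its own y; four places on top at y = -132, -44, 44 and 132 mm, holding the bayonet plug, the blank plug and the two sleeves in any order
- blank: blank plug in the rack: stem, 52 mm flange and a ROUND 32 mm steel knob, no lugs, 51 mm high; origin at its underside. Not to be used, leave in place
- sleeve_a: black open tube in the rack, 44 mm across, 65 mm high; origin at its underside. Leave in place
- sleeve_b: second black open tube like sleeve_a. Leave in place
- driver: screwdriver lying on the table, 170 mm long. Leave in place
- jar: closed jar, 56 mm across, 70 mm high. Leave in place
- gauge: steel gauge block 50 x 30 x 20 mm. Leave in place
- brush: brush lying on the table, 160 mm long. Leave in place
Things that resemble listed ones, but are neither listed nor needed, are in the scene too. What is shaped like the plug but orange or red is not meant.

How it is judged (in metres and radians):
On the way:
1. the plug is in the socket, lugs in the slots, and pushed against the spring until the lugs are clear of the ledge (horizontal distance between plug_grip and socket_rim below 0.006 m and z of plug_grip in the frame of socket_rim below 0.0335 m and angle between the x axis of plug_grip and the x axis of socket_rim, either way round below 0.45 rad and value of joint plunger above 0.0025 m).
At the end, for the whole second after the job is handed in: At the end and for the second after it the plug is in the socket (axis within 5 mm, upright within 0.08 rad), turned to within 15 degrees of the quarter turn, flange within 2 mm of the rim with the plunger pressed at least 6 mm, and the fingers are still on the plug with more than 2 N (horizontal distance between plug_grip and socket_rim below 0.005 m and z of plug_grip in the frame of socket_rim below 0.03 m and angle between plug_grip's own z axis and vertical below 0.08 rad and value of joint plunger above 0.006 m and angle between the x axis of plug_grip and the y axis of socket_rim, either way round below 0.26 rad and contact force between the fingers and plug above 2 N); the arm keeps its last pose, push and grip.
It fails at once if another thing of the rack is moved more than 25 mm (distance of any of blank, sleeve_a, sleeve_b from where it was at the start of the episode above 0.025 m).
It fails at once if a thing on the table is moved more than 25 mm (distance of any of driver, jar, gauge, brush from where it was at the start of the episode above 0.025 m).
It also fails if it takes over 48 s, if anything falls off the work surface, if the arm or the gripper's body presses on something with over 40 N, if the wrist force passes 120 N, or if a joint passes its speed limit or range.

### The arm

A 6-joint arm with a two-finger parallel gripper is mounted at the origin on the work surface. World frame = base frame: x ahead of the robot, y to its left, z up, the work surface at z = 0. Lengths are in m, angles in degrees, forces in N, time in s.
With the tool pointing down it reaches from about 0.25 to 0.725 m from the base axis. Payload 9.7 kg.
Tool frame: the origin (TCP) lies at the very end of the fingers, on their centre line; the grasp point (between the pads) lies 19 mm behind it; z points along the fingers, y is the line along which they close (so a half turn about z gives the same grasp; the last joint's range is limited). The gripper opens to 85 mm and grips with 20 to 120 N. Pads are 22 mm wide; open, the fingers measure 114 mm over their backs; the gripper's body (76 mm by 85 mm) begins 54 mm behind the grasp point. The pads swing forward as they close: fully open they stand 13 mm farther back than shut.
Start: joints at [68.526, 4.979, 10.078, 95.1, 0, 90], TCP at [0.201, 0.512, 0.231] pointing down, gripper open.
Joint ranges: [-179.16, 179.16], [-48.56, 103.87], [-65.8, 70.77], [-126.05, 130.52], [-82.76, 87.17], [-180, 180]. Speed limits (degrees/s): [127.2, 127.2, 147.25, 180, 180, 180].

### API

Orientations are given as [roll, pitch, yaw] about the fixed x, y, z axes, in that order (R = Rz(yaw) Ry(pitch) Rx(roll)).
In Python, from workcell import bot, viewer, finder gives the robot as it stands. The module is installed in compiled form; this text tells all that it offers.
- The arm moves only by the shell command python3 -m inch 'ROWS' [FORCE]. ROWS is JSON, a list that holds one entry, the list of rows, each a list of 7 numbers: the opening in per cent of the stroke, from 0 (shut) to 100 (fully open), then the shift along the tool's x, y, z in mm, then the turn, a rotation vector about the tool's x, y, z in degrees. In form: [[[grip, tx, ty, tz, ax, ay, az], ...]]. A call has 1 to 8 rows; each row shifts and turns the commanded pose from where the row before left it, along the tool's axes as they then stand; what a row does not reach is not made up. A row lasts 1/8 s, in which the tool goes at most 62.5 mm and 10.7 degrees, less where a joint would pass 70% of its speed; a pose out of reach is approached as far as the arm can. A call with a gripper value outside its range is refused whole. The fingers move at their own pace and stop on an object; FORCE is the grip in N (left out, the last holds). Time passes only in rows, so rows that do not move let the fingers close. It gives the time, the measured TCP pose, the force, the opening and the grip force at its end, in the units of the state.
- bot.get_obs(): the state, without advancing time (a new reading comes with each control period).
- viewer.camera(name): name is "scene" or "side" or "wrist"; returns a dict with "pixels" (384x512x3 uint8, red, green, blue), "vfov" (degrees; the focal length in pixels is half the picture's height over the tangent of half this angle, whatever the lens; pixels are square), "cx", "cy" (the principal point, pixels), "R" (3x3) and "t" (3): a world point X has camera coordinates R X + t. Camera axes: x right, y down, z forward; pixel columns grow to the right and rows downward; lengths in m; the calibration is good to about 2 mm. A picture is of the moment at which its call begins. There is no depth.
- bot.job_done(): hands the job in; it is judged then, once.
Trained networks look in the newest picture that a camera, given by its name, has taken for a name from the list of things; names that differ only in an ending like _2 or _b are one class to them, and where a whole thing is asked for, a point or a joint stands for the part that bears it (a point fixed in the world has none). Each returns a list of dicts, best first, with "conf" (0 to 1); they miss things now and then, are a little off and sometimes report something else, mostly with a low value. They report only what shows in the picture. A call takes as long as a camera call. They do not tell look-alikes from the thing itself.
- finder.outline_of(camera, thing): "pixels" (384x512 bool, what is visible of it) and "extent" ([centre column, centre row, width, height] in pixels, round what is visible of it).
- finder.mark_of(camera, thing): "position" ([column, row] in pixels: a listed point, or the origin of a listed thing).
The state is a dict: "time": time; "q": joint angles; "qd": joint speeds; "joint_efforts": joint torques, N m; "ee_pos": TCP position; "tcp_rot": TCP orientation; "wrist_force": force on the tool from outside, world axes, zero at the start; "torque": the same for the moment, N m; "opening": finger opening in m; "grasp_force": force on a finger pad.
Only numpy, scipy, OpenCV 4.12 (cv2) and the standard library are available. Lean on these libraries where they do the work, as an engineer would, in place of code of your own. Each camera call takes 0.05 s, during which the arm holds its last target. There are 200 camera calls.

## Working session

There is one attempt and no reset: what is moved stays moved. The work goes in short steps, Python scripts to look and compute and a shell command to move; the robot and the scene stay as the last step left them, time stands still between calls to the robot, and variables do not carry over. Pictures are saved under pics/ and viewed, at most 10 in all, crops included, and the job is handed in when it is done.

```bash
mkdir -p pics
cat > h.py <<'E'
import numpy as np, cv2
from workcell import bot, viewer, finder
def cam(n,save=None):
    c=viewer.camera(n); c['f']=c['pixels'].shape[0]/2/np.tan(np.radians(c['vfov'])/2)
    c['R']=np.array(c['R']);c['t']=np.array(c['t'])
    if save: cv2.imwrite('pics/'+save,c['pixels'][:,:,::-1])
    return c
def ray(c,p):
    d=np.array([(p[0]-c['cx'])/c['f'],(p[1]-c['cy'])/c['f'],1]); return -c['R'].T@c['t'], c['R'].T@d
def atz(c,p,z):
    o,d=ray(c,p); return o+d*(z-o[2])/d[2]
def proj(c,X):
    v=c['R']@np.array(X)+c['t']; return np.array([v[0]/v[2]*c['f']+c['cx'],v[1]/v[2]*c['f']+c['cy']])
def tri(*cp):
    A=np.zeros((3,3));b=np.zeros(3)
    for c,p in cp:
        o,d=ray(c,p);d=d/np.linalg.norm(d);M=np.eye(3)-np.outer(d,d);A+=M;b+=M@o
    return np.linalg.solve(A,b)
E
python3 - <<'E'
from h import *
np.set_printoptions(precision=3,suppress=True)
for n in ['scene','side','wrist']:
    c=cam(n,n+'0.png'); print(n,c['f'],-c['R'].T@c['t'],c['R'][2])
    for th in ['plug_grip','socket_rim','rack','blank','plug','socket','sleeve_a']:
        for m in finder.mark_of(n,th)[:3]: print(th,m['conf'],m['position'],atz(c,m['position'],{'plug_grip':.064,'socket_rim':.075}.get(th,.02 if th in('blank','plug','sleeve_a') else 0)))
o=bot.get_obs();print(o['ee_pos'],o['tcp_rot'],o['time'])
a=[cv2.imread('pics/%s0.png'%n) for n in('scene','side')]
cv2.imwrite('pics/a.png',cv2.resize(np.vstack(a),(400,600)) )
E
```

```text
scene 374.8305050621009 [1.077 0.489 0.617] [-0.607 -0.503 -0.616]
plug_grip 0.96 [294.7, 193.5] [0.472 0.112 0.064]
plug_grip 0.92 [245.5, 173.2] [ 0.477 -0.037  0.064]
plug_grip 0.71 [269.9, 211.3] [0.56  0.104 0.064]
socket_rim 0.97 [319.8, 224.1] [0.539 0.221 0.075]
socket_rim 0.19 [204.7, 180.8] [ 0.575 -0.086  0.075]
rack 0.79 [204.6, 181.6] [ 0.509 -0.163  0.   ]
blank 0.66 [222.1, 179.2] [ 0.49  -0.111  0.02 ]
plug 0.91 [262.2, 168.2] [ 0.382 -0.056  0.02 ]
plug 0.87 [269.0, 226.0] [0.562 0.103 0.02 ]
plug 0.79 [294.2, 204.0] [0.46  0.105 0.02 ]
socket 0.75 [320.6, 249.2] [0.536 0.228 0.   ]
sleeve_a 0.85 [193.0, 173.7] [ 0.52  -0.194  0.02 ]
sleeve_a 0.7 [166.4, 163.8] [ 0.532 -0.293  0.02 ]
side 373.9265407445513 [0.423 0.654 0.85 ] [ 0.113 -0.614 -0.781]
plug_grip 0.74 [321.1, 176.3] [ 0.362 -0.048  0.064]
plug_grip 0.71 [246.4, 213.3] [0.544 0.109 0.064]
plug_grip 0.64 [274.4, 179.6] [ 0.488 -0.016  0.064]
socket_rim 0.94 [237.7, 251.5] [0.543 0.228 0.075]
rack 0.96 [273.0, 156.4] [ 0.51  -0.165  0.   ]
blank 0.51 [275.9, 161.3] [ 0.497 -0.126  0.02 ]
plug 0.81 [319.3, 184.9] [ 0.361 -0.054  0.02 ]
plug 0.73 [287.7, 229.3] [0.434 0.112 0.02 ]
plug 0.55 [247.3, 222.1] [0.543 0.106 0.02 ]
socket 0.74 [238.2, 266.9] [0.545 0.229 0.   ]
sleeve_a 0.57 [274.5, 142.7] [ 0.512 -0.206  0.02 ]
sleeve_a 0.57 [271.4, 126.0] [ 0.532 -0.283  0.02 ]
wrist 283.1979451812951 [0.131 0.539 0.374] [ 0.281 -0.109 -0.954]
plug 0.68 [85.5, 376.4] [0.428 0.119 0.02 ]
[0.201 0.512 0.231] [179.999  -0.001 158.526] 1.2
```

View pics/scene0.png

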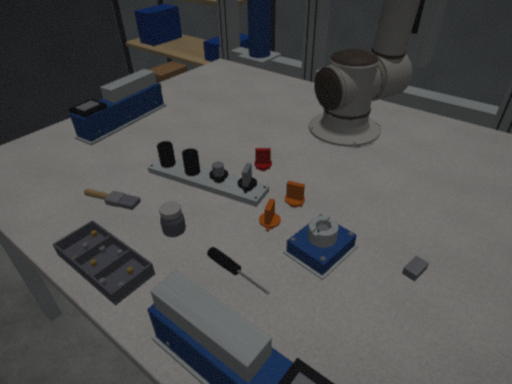

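View pics/side0.png

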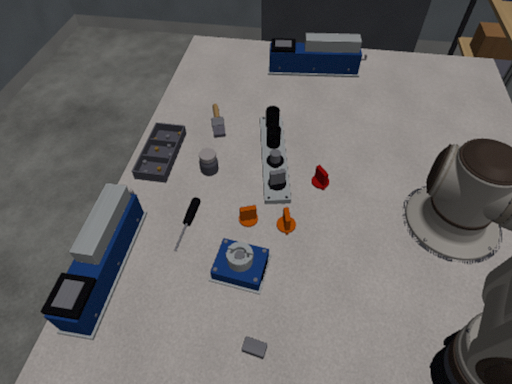

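View pics/wrist0.png

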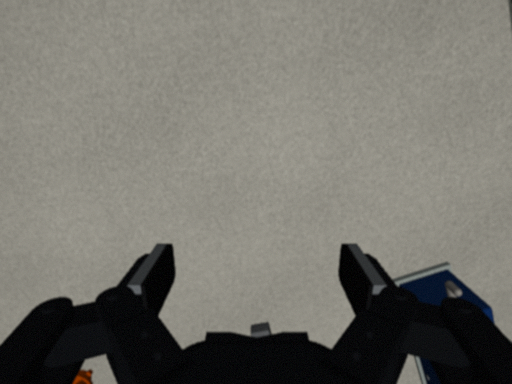

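The scene and side pictures show the rack. The grey winged plug is at its near end (scene ~(246,175), side ~(277,178)), next to the round-knob blank. The socket is at scene (320,228) and side (238,255). The orange and red plugs are decoys. I'll move the wrist camera over for a closer look.

```bash
python3 -m inch '[[[100,-35,-35,-10,0,0,0],[100,-35,-35,-10,0,0,0],[100,-35,-35,-10,0,0,0],[100,-35,-35,-10,0,0,0],[100,-35,-35,-10,0,0,0],[100,-35,-35,-10,0,0,0],[100,-35,-35,-10,0,0,0],[100,-35,-35,-10,0,0,0]]]'
python3 -m inch '[[[100,-35,-35,0,0,0,0],[100,-35,-35,0,0,0,0],[100,-35,-35,0,0,0,0],[100,-35,-20,0,0,0,0],[100,0,0,0,0,0,0],[100,0,0,0,0,0,0]]]'
python3 - <<'E'
from h import *
np.set_printoptions(precision=3,suppress=True)
c=cam('wrist','w1.png'); print(c['cx'],c['cy'],-c['R'].T@c['t'])
for th in ['plug_grip','socket_rim','plug','blank']:
    for m in finder.mark_of('wrist',th)[:3]: print(th,m['conf'],m['position'],atz(c,m['position'],{'plug_grip':.064,'socket_rim':.075}.get(th,.02)))
o=bot.get_obs();print(o['ee_pos'],o['tcp_rot'],o['time'],o['q'])
E
```

```text
time: 2.2
ee_pos: [0.3597, 0.1472, 0.3118]
tcp_rot: [180.0, 0.0, 158.5]
wrist_force: [1.0, 0.6, -0.2]
opening: 0.0855
grasp_force: 0.0
time: 2.95
ee_pos: [0.4437, -0.0187, 0.3113]
tcp_rot: [180.0, -0.0, 158.5]
wrist_force: [0.6, 0.5, 0.3]
opening: 0.0853
grasp_force: 0.0
256.4299637997076 191.92823231479423 [0.373 0.009 0.454]
plug_grip 0.94 [195.4, 117.0] [ 0.361 -0.073  0.064]
plug_grip 0.91 [328.1, 129.2] [0.441 0.086 0.064]
plug_grip 0.63 [258.5, 189.0] [ 0.485 -0.032  0.064]
socket_rim 0.61 [450.1, 159.9] [0.539 0.226 0.075]
plug 0.87 [205.7, 116.1] [ 0.364 -0.068  0.02 ]
plug 0.86 [321.6, 123.7] [0.437 0.089 0.02 ]
plug 0.84 [341.7, 183.8] [0.538 0.09  0.02 ]
blank 0.67 [175.9, 334.5] [ 0.71  -0.289  0.02 ]
blank 0.62 [212.5, 205.9] [ 0.497 -0.117  0.02 ]
[ 0.444 -0.018  0.312] [179.986   0.032 158.599] 3.2 [ -2.344  -6.815   7.561 104.34    0.002  19.057]
```

View pics/w1.png

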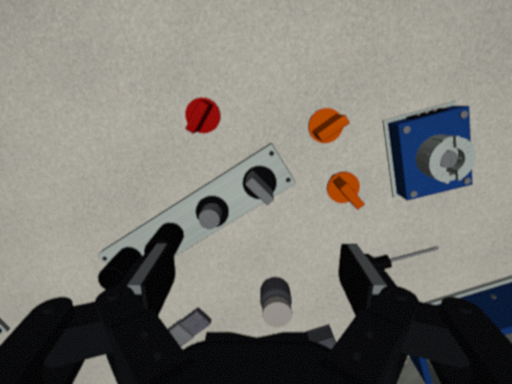

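The wrist picture shows the plug wing at (259,187) on a flange at (259,182), and the socket ring at (450,158). I'll enlarge both to get their angles.

Run:
```python
import cv2,numpy as np
a=cv2.imread('pics/w1.png')
A=a[150:220,225:295];B=a[125:195,415:485]
g=[np.clip(cv2.resize(x,(400,400),interpolation=cv2.INTER_CUBIC).astype(float)*1.6,0,255).astype(np.uint8) for x in(A,B)]
cv2.imwrite('pics/w1c.png',np.hstack(g))
```

```text
(no output)
```

View pics/w1c.png

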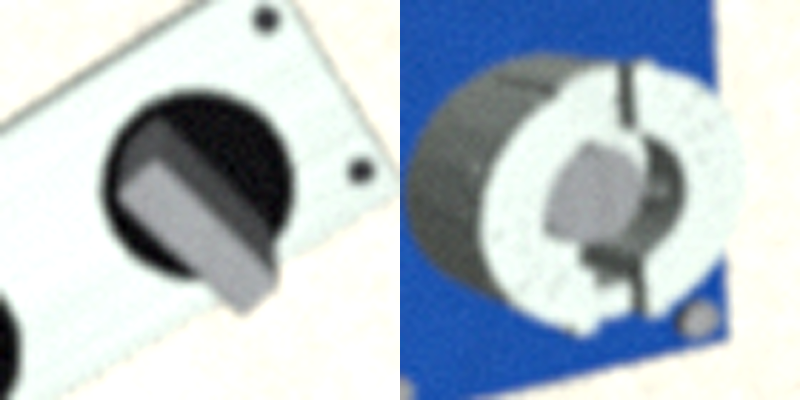

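The left crop shows the wing's top face, with corners near crop (120,190), (160,160), (280,270) and (240,315). The right crop shows the socket ring, with slot walls near (625,95) and (638,290). I'll convert these to positions.

```bash
python3 - <<'E'
from h import *
np.set_printoptions(precision=4,suppress=True)
c=cam('wrist'); k=70/400
P=[np.array([225+(u+.5)*k-.5,150+(v+.5)*k-.5]) for u,v in[(120,190),(160,160),(280,270),(240,315)]]
for z in(.075,.087):
    X=[atz(c,p,z) for p in P]; m1=(X[0]+X[1])/2;m2=(X[2]+X[3])/2;d=m2-m1
    print(z,(m1+m2)/2,np.linalg.norm(d),np.degrees(np.arctan2(d[1],d[0])),np.linalg.norm(X[0]-X[1]),np.linalg.norm(X[2]-X[3]))
g=cv2.cvtColor(c['pixels'],cv2.COLOR_RGB2GRAY)
# flange ellipse centre
for z in(.03,.041): print('flange',atz(c,(225+197*k,150+185*k),z), 'w',190*k*(-c['R'].T@c['t'])[2]/c['f'])
Q=lambda u,v:np.array([415+(u-400+.5)*k-.5,125+(v+.5)*k-.5])
for n,u,v in[('left',482,215),('right',745,180),('top',640,62),('bot',580,333),('slotT1',617,65),('slotT2',632,125),('slotB1',632,245),('slotB2',640,312),('notchTl',590,70),('notchBl',600,310)]: print(n,atz(c,Q(u,v),.075))
# triangulate rim using marks
cs=[]
for n in('scene','side','wrist'):
    cc=cam(n); cs.append((cc,finder.mark_of(n,'socket_rim')[0]['position']))
print('tri rim',tri(*cs))
s=cs[0][0];sd=cs[1][0]
for n,cc in(('scene',s),('side',sd)):
    a=cc['pixels'][:,:,::-1]; x,y=proj(cc,(.54,.225,.075)).astype(int); x2,y2=proj(cc,(.48,-.03,.06)).astype(int)
    cv2.imwrite('pics/%s_c.png'%n,np.hstack([np.clip(cv2.resize(a[yy-30:yy+30,xx-30:xx+30],(400,400),interpolation=cv2.INTER_CUBIC).astype(float)*1.6,0,255).astype(np.uint8) for xx,yy in((x,y),(x2,y2))])); print(n,x,y,x2,y2)
E
python3 -c "
import cv2,numpy as np
cv2.imwrite('pics/cc.png',cv2.resize(np.vstack([cv2.imread('pics/scene_c.png'),cv2.imread('pics/side_c.png')]),(600,600)))"
```

```text
0.075 [ 0.4848 -0.0293  0.075 ] 0.04225687441797063 22.860881975784565 0.01232559533778245 0.015330672691125235
0.087 [ 0.4813 -0.0281  0.087 ] 0.0409191803975042 22.86088197578455 0.011935413257135504 0.014845361141913182
flange [ 0.4855 -0.0293  0.03  ] w 0.05331217216875584
flange [ 0.4825 -0.0283  0.041 ] w 0.05331217216875584
left [0.5315 0.1995 0.075 ]
right [0.546  0.2591 0.075 ]
top [0.5091 0.2406 0.075 ]
bot [0.5694 0.2161 0.075 ]
slotT1 [0.5078 0.2355 0.075 ]
slotT2 [0.5231 0.2364 0.075 ]
slotB1 [0.552  0.2316 0.075 ]
slotB2 [0.5694 0.2306 0.075 ]
notchTl [0.5067 0.2295 0.075 ]
notchBl [0.5654 0.2216 0.075 ]
tri rim [0.5395 0.2293 0.0735]
scene 321 225 246 175
side 239 250 277 177
```

View pics/cc.png

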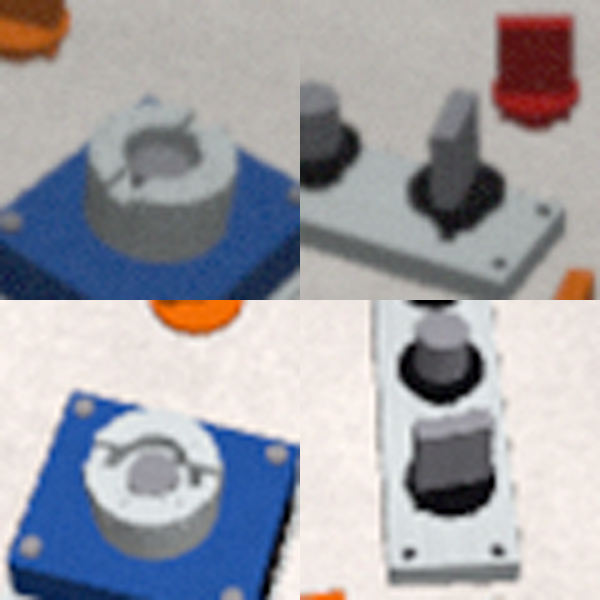

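Measured positions:
- **Plug:** axis ≈ (0.482, -0.028), wing yaw ≈ 22.9°, standing on the rack top (z=0.02).
- **Socket:** centre ≈ (0.539, 0.229).

I'll align and come down part way, then check.

```bash
python3 -m inch '[[[50,0,0,0,0,0,-8.9],[50,0,0,0,0,0,-8.9],[50,0,0,0,0,0,-8.9],[50,0,0,0,0,0,-8.8],[50,0,0,0,0,0,-8.8],[50,-16,-12,40,0,0,0],[50,-15,-12,40,0,0,0],[50,0,0,0,0,0,0]]]'
python3 -m inch '[[[50,0,0,40,0,0,0],[50,0,0,40,0,0,0],[50,0,0,0,0,0,0]]]'
python3 - <<'E'
from h import *
np.set_printoptions(precision=4,suppress=True)
o=bot.get_obs();print(o['ee_pos'],o['tcp_rot'],o['opening'])
c=cam('wrist','w2.png'); print(proj(c,o['ee_pos']),proj(c,(.482,-.028,.087)),proj(c,(.482,-.028,.041)))
s=cam('side','s2.png')
w=c['pixels'][:,:,::-1]; x,y=proj(s,(.482,-.028,.1)).astype(int)
cv2.imwrite('pics/w2c.png',np.hstack([cv2.resize(w,(450,338)),cv2.resize(s['pixels'][y-50:y+50,x-50:x+50,::-1],(338,338))]))
E
```

```text
time: 4.55
ee_pos: [0.481, -0.029, 0.2283]
tcp_rot: [179.9, -0.3, -157.2]
wrist_force: [-0.4, 0.8, 0.6]
opening: 0.0425
grasp_force: 0.0
time: 4.92
ee_pos: [0.4804, -0.0287, 0.1507]
tcp_rot: [179.9, -0.2, -157.2]
wrist_force: [0.2, -0.4, 0.1]
opening: 0.0427
grasp_force: 0.0
[ 0.4804 -0.0287  0.1507] [ 179.9202   -0.1565 -157.1714] 0.04272699768899387
[258.6628 244.745 ] [257.929  207.6212] [257.566  190.2374]
```

View pics/w2c.png

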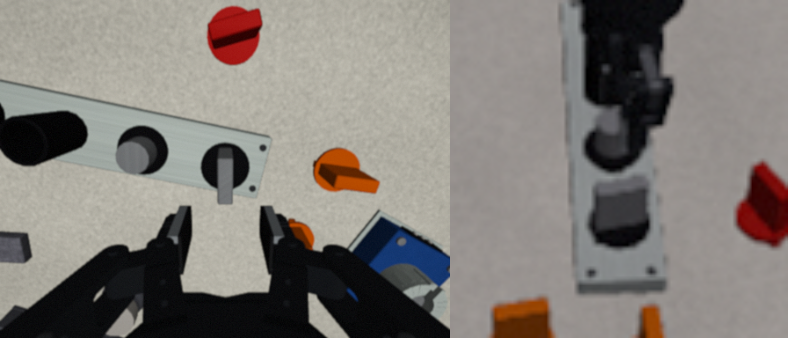

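The wrist view shows the wing upright in the picture at about (257,204) full size, well centred between the fingers. Next I'll refine its position along the wing and measure the socket.

Run:
```python
from h import *
a=cv2.imread('pics/w2.png'); 
A=cv2.resize(a[155:255,206:306],(500,500),interpolation=cv2.INTER_CUBIC)
B=cv2.resize(a[215:384,390:512],(361,500),interpolation=cv2.INTER_CUBIC)[:, :300]
cv2.imwrite('pics/w2d.png',np.clip(np.hstack([A,B])*1.5,0,255).astype(np.uint8))
```

```text
(no output)
```

View pics/w2d.png

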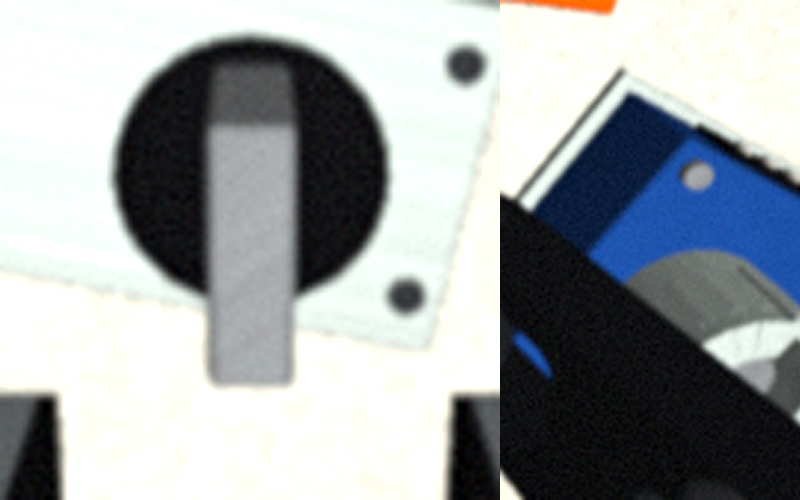

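Run:
```python
from h import *
np.set_printoptions(precision=4,suppress=True)
c=cam('wrist');o=bot.get_obs()
yaw=np.radians(o['tcp_rot'][2]);x=np.array([np.cos(yaw),np.sin(yaw)]);y=np.array([np.sin(yaw),-np.cos(yaw)])
f=lambda u,v,z:atz(c,(206+(u+.5)/5-.5,155+(v+.5)/5-.5),z)
for n,u,v,z in[('topA',252,123,.087),('topB',252,385,.087),('top',252,254,.087),('fl_top',252,34,.041),('fl L',114,172,.041),('fl R',390,172,.041)]:
    p=f(u,v,z);d=p[:2]-o['ee_pos'][:2];print(n,p,d@x*1e3,d@y*1e3)
```

```text
topA [ 0.4643 -0.0381  0.087 ] 20.393665161216195 -1.336731041183453
topB [ 0.5049 -0.0211  0.087 ] -23.605215874829995 -1.4212113003808573
top [ 0.484  -0.0298  0.087 ] -0.9465609955500401 -1.3777054431365112
fl_top [ 0.4603 -0.0398  0.041 ] 24.806022726270346 -1.3921287826307402
fl L [ 0.4947 -0.0536  0.041 ] -1.5538353614342097 -27.45724705854942
fl R [ 0.4745 -0.0056  0.041 ] -1.6306564996361617 24.57192478367157
```

```bash
python3 -m inch '[[[50,-1.5,-0.7,30,0,0,0],[50,0,0,30,0,0,0],[50,0,0,28,0,0,0],[50,0,0,15,0,0,0],[50,0,0,0,0,0,0],[0,0,0,0,0,0,0],[0,0,0,0,0,0,0],[0,0,0,0,0,0,0]]]' 90
python3 -m inch '[[[0,0,0,0,0,0,0],[0,0,0,0,0,0,0]]]'
```

```text
time: 6.08
ee_pos: [0.4843, -0.029, 0.0497]
tcp_rot: [-179.9, 0.1, -157.2]
wrist_force: [-1.0, 0.9, 6.3]
opening: 0.0128
grasp_force: 87.5
time: 6.32
ee_pos: [0.4843, -0.029, 0.0497]
tcp_rot: [-179.9, 0.1, -157.2]
wrist_force: [0.0, 0.1, 5.9]
opening: 0.0127
grasp_force: 87.5
```

```bash
python3 -m inch '[[[0,0,0,-20,0,0,0],[0,0,0,-45,0,0,0],[0,0,0,-45,0,0,0],[0,0,0,-45,0,0,0],[0,0,0,-45,0,0,9.3],[0,0,0,0,0,0,9.3],[0,0,0,0,0,0,9.2],[0,0,0,0,0,0,0]]]'
python3 -m inch '[[[0,-15,44,0,0,0,0],[0,-15,44,0,0,0,0],[0,-15,44,0,0,0,0],[0,-16,45,0,0,0,0],[0,-16,45,0,0,0,0],[0,-16,45,0,0,0,0],[0,0,0,0,0,0,0],[0,0,0,0,0,0,0]]]'
python3 - <<'E'
from h import *
np.set_printoptions(precision=4,suppress=True)
c=cam('wrist','w3.png');o=bot.get_obs();print(o['ee_pos'],o['tcp_rot'],o['wrist_force'])
x,y=proj(c,(.539,.229,.075)).astype(int);print(x,y,[m for m in finder.mark_of('wrist','socket_rim')[:2]])
w=c['pixels'][:,:,::-1];r=55
x0,y0=max(x-r,0),max(y-r,0);print(x0,y0)
C=w[y0:y0+2*r,x0:x0+2*r]
cv2.imwrite('pics/w3c.png',np.hstack([cv2.resize(C,(440,440*C.shape[0]//C.shape[1]),interpolation=cv2.INTER_CUBIC),cv2.copyMakeBorder(cv2.resize(w,(360,270)),0,170,0,0,0)]))
E
```

```text
time: 7.32
ee_pos: [0.4834, -0.029, 0.2484]
tcp_rot: [-180.0, -0.0, 175.1]
wrist_force: [-0.1, 0.1, -1.3]
opening: 0.0131
grasp_force: 87.6
time: 8.32
ee_pos: [0.5991, 0.2288, 0.2479]
tcp_rot: [-180.0, -0.0, 175.2]
wrist_force: [-0.2, -0.2, -1.6]
opening: 0.0132
grasp_force: 88.3
[0.599  0.2283 0.2484] [-179.9835   -0.0074  175.1101] [-0.5945 -0.8275 -1.3058]
252 117 [{'position': [252.3, 117.6], 'conf': 0.67}]
197 62
```

View pics/w3c.png

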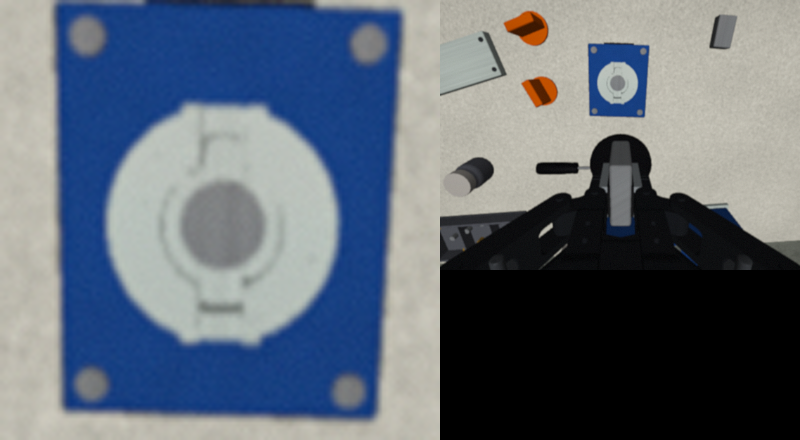

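The picture shows the socket nearly from above: ring at crop (222,222), slots along the picture's vertical (top ≈(225,102), bottom ≈(220,343)), screws at the block corners, plug held straight. I'll compute the angle, the centre and the in-hand plug offset.

Run:
```python
from h import *
np.set_printoptions(precision=4,suppress=True)
c=cam('wrist');o=bot.get_obs();print(o['ee_pos'],o['tcp_rot'])
f=lambda u,v,z:atz(c,(197+(u+.5)/4-.5,62+(v+.5)/4-.5),z)
ang=lambda a,b:np.degrees(np.arctan2(b[1]-a[1],b[0]-a[0]))
print('slot',ang(f(225.5,102,.075),f(220,343,.075)))
for z in(.03,.045): 
  S=[f(*s,z) for s in[(88,36),(369,44),(92,384),(348,391)]];print('screws',ang(S[0],S[2]),ang(S[1],S[3]),ang(S[0],S[1])-90,ang(S[2],S[3])-90,np.mean(S,0),np.linalg.norm(S[0]-S[2]))
# ring fit
w=c['pixels'].astype(int); hsv=cv2.cvtColor(c['pixels'],cv2.COLOR_RGB2HSV)
m=((hsv[:,:,1]<90)).astype(np.uint8); m[:75]=0;m[160:]=0;m[:,:212]=0;m[:,294:]=0
n,l,st,ce=cv2.connectedComponentsWithStats(m);i=1+np.argmax(st[1:,4]*(abs(ce[1:,0]-252)<20));print(st[i],ce[i])
cn=max(cv2.findContours((l==i).astype(np.uint8),0,cv2.CHAIN_APPROX_NONE)[0],key=len)[:,0]
X=np.array([atz(c,p,.075)[:2] for p in cn])
t=np.degrees(np.arctan2(X[:,1]-.229,X[:,0]-.539)); k=(abs(np.sin(np.radians(t)))>.5)
A=np.c_[2*X[k],np.ones(k.sum())];s=np.linalg.lstsq(A,(X[k]**2).sum(1),rcond=None)[0];print('ring',s[:2],np.sqrt(s[2]+s[:2]@s[:2]))
# held wing top face outline
x,y=proj(c,np.array(o['ee_pos'])+[0,0,.037]).astype(int);print('wing px pred',x,y)
g=cv2.cvtColor(c['pixels'],cv2.COLOR_RGB2GRAY); print(g[200:325:3,x]); print(g[y,x-30:x+30])
```

```text
[0.5991 0.228  0.2489] [179.9907   0.032  175.0275]
slot -6.625760626990456
screws -6.619768171152358 -6.788374704026075 -6.524970275276104 -6.622036063759282 [0.5404 0.2281 0.03  ] 0.1035697637267303
screws -6.619768171152354 -6.788374704026033 -6.5249702752761465 -6.6220360637593245 [0.5397 0.2284 0.045 ] 0.09926910260841706
[ 224   88   58   60 2765] [252.5128 117.1555]
ring [0.5394 0.2286] 0.03104542383115807
wing px pred 257 284
[ 40  64  65  60  62  63  60  60  61  61  61  63 106 118 121 120 119 121
 120 123 119 123 121 122 123 120 121 122 123 119 118 124 116 122 121 115
 119 120 120 119 102  25]
[  8  11  10  15   6  15  11  10   9   7  15  13  25  26  41  75  98 112
 121 122 119 123 123 124 124 121 126 123 122 121 123 119 121 119 116 118
 117 116 119 116 120 117 111  96  75  41  25  23  17   8  12  11  12  14
  12  12  11  14  11  13]
```

Run:
```python
from h import *
np.set_printoptions(precision=4,suppress=True)
c=cam('wrist');o=bot.get_obs();e=np.array(o['ee_pos']);g=cv2.cvtColor(c['pixels'],cv2.COLOR_RGB2GRAY).astype(float)
yaw=np.radians(o['tcp_rot'][2]);x=np.array([np.cos(yaw),np.sin(yaw)]);y=np.array([np.sin(yaw),-np.cos(yaw)])
print(g[230:240,256],g[316:325,256])
z=e[2]+.0373
r1=np.interp(90,g[230:240,256],np.arange(230,240));r2=np.interp(-70,-g[316:325,256],np.arange(316,325))
A,B=[atz(c,(256.4,r),z) for r in(r1,r2)]
for p in(A,B,(A+B)/2): d=p[:2]-e[:2];print(d@x*1e3,d@y*1e3)
for r in(245,310):
    row=g[r,235:280];m=np.where(row>70)[0];u=(m[0]+m[-1])/2+235;d=atz(c,(u,r),z)[:2]-e[:2];print(r,u,d@x*1e3,d@y*1e3)
d=np.array([.5394,.2286])-e[:2];print('to socket in tool mm at yaw 173.4:');yw=np.radians(173.4)
print(d@[np.cos(yw),np.sin(yw)]*1e3,d@[np.sin(yw),-np.cos(yw)]*1e3,o['tcp_rot'],e)
```

```text
[ 62.  64.  62.  64.  75.  91. 106. 112. 117. 120.] [118. 117. 121. 117. 100.  71.  41.  24.  28.]
24.129989290561408 -0.7292139779825761
-19.045086222895044 -0.7790566507555666
2.5424515338331823 -0.7541353143690713
245 256.5 19.54048278845074 -0.6931293413596101
310 256.5 -12.976423527900495 -0.7271976255375087
to socket in tool mm at yaw 173.4:
59.39862398902388 -6.219128350565572 [179.9849   0.0461 175.0073] [0.5991 0.228  0.249 ]
```

Run:
```python
from h import *
np.set_printoptions(precision=4,suppress=True)
o=bot.get_obs();e=np.array(o['ee_pos'])
yaw=np.radians(o['tcp_rot'][2]);x=np.array([np.cos(yaw),np.sin(yaw)]);y=np.array([np.sin(yaw),-np.cos(yaw)])
for n in('wrist','scene','side'):
    c=cam(n);g=cv2.cvtColor(c['pixels'],cv2.COLOR_RGB2GRAY).astype(float)
    if n=='wrist':
        col=g[180:210,256];r=180+np.where(col<50)[0][0];print(col.astype(int))
        d=atz(c,(256.4,r-.5),e[2]-.0087)[:2]-e[:2];print('flange edge',r,d@x*1e3-26,d@y*1e3)
    P=proj(c,e+[0,0,.014]);print(n,P,[(m['conf'],m['position']) for m in finder.mark_of(n,'plug_grip')[:4] if np.hypot(*(np.array(m['position'])-P))<30])
    if n!='wrist':
        # silhouette of flange: crop
        q=proj(c,e-[0,0,.01]).astype(int);a=c['pixels'][q[1]-30:q[1]+30,q[0]-30:q[0]+30,::-1];cv2.imwrite('pics/h_%s.png'%n,cv2.resize(a,(400,400),interpolation=cv2.INTER_CUBIC));print(q)
cv2.imwrite('pics/h.png',np.hstack([cv2.imread('pics/h_scene.png'),cv2.imread('pics/h_side.png')]))
```

```text
[187 187 189 185 181 177 183 184 185 161 112  49   8   9  10  13  17  13
  14  18  38  52  62  64  62  64  59  62  61  60]
flange edge 191 2.7770439178327067 -0.6314234703009514
wrist [257.779  257.1779] [(0.77, [257.5, 256.6])]
scene [314.7554 163.2945] [(0.75, [314.6, 163.3])]
[313 174]
side [205.5165 200.1029] [(0.69, [206.0, 200.6])]
[206 207]
```

View pics/h.png

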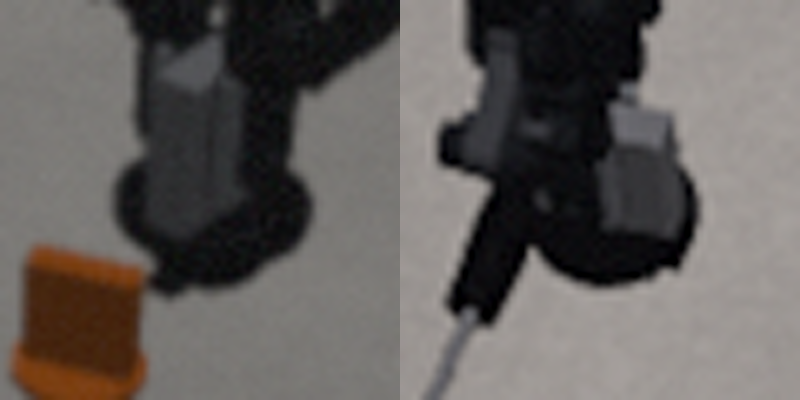

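The plug sits +2.5 mm along tool x and -0.7 mm along tool y in the hand; the slots are at yaw -6.6°. I'll align over the socket and stop above the rim.

```bash
python3 -m inch '[[[0,0,0,0,0,0,1.6],[0,30,-3,0,0,0,0],[0,26.9,-2.5,0,0,0,0],[0,0,0,40,0,0,0],[0,0,0,40,0,0,0],[0,0,0,40,0,0,0],[0,0,0,15,0,0,0],[0,0,0,0,0,0,0]]]'
python3 -m inch '[[[0,0,0,0,0,0,0],[0,0,0,0,0,0,0]]]'
python3 - <<'E'
from h import *
np.set_printoptions(precision=4,suppress=True)
o=bot.get_obs();e=np.array(o['ee_pos']);print(e,o['tcp_rot'],o['wrist_force'])
yw=np.radians(o['tcp_rot'][2]);R=np.array([[np.cos(yw),np.sin(yw)],[np.sin(yw),-np.cos(yw)]])
p=e[:2]+np.array([2.5e-3,-.73e-3])@R;print('plug err tool mm',R@(np.array([.5394,.2286])-p)*1e3)
E
```

```text
time: 9.82
ee_pos: [0.5418, 0.2299, 0.1131]
tcp_rot: [-180.0, -0.1, 173.4]
wrist_force: [0.1, -0.3, -1.2]
opening: 0.013
grasp_force: 88.4
time: 10.07
ee_pos: [0.5429, 0.2303, 0.1149]
tcp_rot: [179.9, 0.1, 173.4]
wrist_force: [0.4, 0.4, -1.7]
opening: 0.013
grasp_force: 88.4
[0.5429 0.2303 0.1149] [179.9304   0.1188 173.4184] [ 0.3827  0.3795 -1.6808]
plug err tool mm [ 0.752  -1.3794]
```

```bash
python3 -m inch '[[[0,0.7,-1.3,0,0,0,0],[0,0,0,4,0,0,0],[0,0,0,4,0,0,0],[0,0,0,3,0,0,0],[0,0,0,2,0,0,0],[0,0,0,0,0,0,0],[0,0,0,0,0,0,0]]]'
python3 - <<'E'
from h import *
np.set_printoptions(precision=4,suppress=True)
o=bot.get_obs();e=np.array(o['ee_pos']);print(e,o['tcp_rot'],o['wrist_force'],o['torque'])
yw=np.radians(o['tcp_rot'][2]);R=np.array([[np.cos(yw),np.sin(yw)],[np.sin(yw),-np.cos(yw)]])
p=e[:2]+np.array([2.5e-3,-.73e-3])@R;print('plug err tool mm',R@(np.array([.5394,.2286])-p)*1e3)
E
```

```text
time: 10.95
ee_pos: [0.5413, 0.2288, 0.1004]
tcp_rot: [180.0, 0.0, 173.4]
wrist_force: [0.4, -0.7, -1.2]
opening: 0.0131
grasp_force: 88.4
[0.5413 0.2288 0.1004] [179.9964   0.0052 173.4228] [ 0.4364 -0.7001 -1.2148] [-0.0079  0.0002  0.011 ]
plug err tool mm [-0.6295  0.3006]
```

It has entered with no side force. Now I'll push down against the spring.

```bash
python3 -m inch '[[[0,0,0,3,0,0,0],[0,0,0,2,0,0,0],[0,0,0,2,0,0,0],[0,0,0,2,0,0,0],[0,0,0,1,0,0,0],[0,0,0,0,0,0,0],[0,0,0,0,0,0,0],[0,0,0,0,0,0,0]]]'
python3 - <<'E'
from h import *
np.set_printoptions(precision=4,suppress=True)
o=bot.get_obs();e=np.array(o['ee_pos']);print(e,o['tcp_rot'],o['wrist_force'],o['torque'])
yw=np.radians(o['tcp_rot'][2]);R=np.array([[np.cos(yw),np.sin(yw)],[np.sin(yw),-np.cos(yw)]])
p=e[:2]+np.array([2.5e-3,-.73e-3])@R;print('plug err tool mm',R@(np.array([.5394,.2286])-p)*1e3)
E
```

```text
time: 11.95
ee_pos: [0.5414, 0.2289, 0.0905]
tcp_rot: [180.0, 0.0, 173.4]
wrist_force: [-0.6, -0.4, 4.8]
opening: 0.0131
grasp_force: 89.4
[0.5414 0.2289 0.0905] [179.9856   0.0207 173.4266] [-0.5795 -0.3662  4.8238] [ 0.0318  0.0469 -0.0212]
plug err tool mm [-0.5315  0.2428]
```

```bash
python3 -m inch '[[[0,0,0,1,0,0,0],[0,0,0,0,0,0,0],[0,0,-0.4,0,0,0,9],[0,0,-0.4,0,0,0,9],[0,0,-0.4,0,0,0,9],[0,0,-0.4,0,0,0,9],[0,0,0,0,0,0,0],[0,0,0,0,0,0,0]]]'
python3 - <<'E'
from h import *
np.set_printoptions(precision=4,suppress=True)
o=bot.get_obs();e=np.array(o['ee_pos']);print(e,o['tcp_rot'],o['wrist_force'],o['torque'])
yw=np.radians(o['tcp_rot'][2]);R=np.array([[np.cos(yw),np.sin(yw)],[np.sin(yw),-np.cos(yw)]])
p=e[:2]+np.array([2.5e-3,-.73e-3])@R;print('plug err tool mm',R@(np.array([.5394,.2286])-p)*1e3)
E
```

```text
time: 12.95
ee_pos: [0.5409, 0.2274, 0.0896]
tcp_rot: [180.0, 0.0, 137.4]
wrist_force: [-0.1, 0.0, 5.3]
opening: 0.0131
grasp_force: 89.5
[0.5409 0.2274 0.0896] [179.966    0.0147 137.42  ] [-0.0842  0.0423  5.2536] [-0.0136  0.0104 -0.0492]
plug err tool mm [-0.5422  0.5831]
```

It turns freely with low forces. I'll continue to the quarter turn.

```bash
python3 -m inch '[[[0,0,-0.3,0,0,0,9],[0,0,-0.3,0,0,0,9],[0,0,-0.3,0,0,0,9],[0,0,-0.3,0,0,0,9],[0,0,-0.3,0,0,0,9],[0,0,-0.3,0,0,0,7],[0,0,0,0,0,0,0],[0,0,0,0,0,0,0]]]'
python3 - <<'E'
from h import *
np.set_printoptions(precision=4,suppress=True)
o=bot.get_obs();e=np.array(o['ee_pos']);print(e,o['tcp_rot'],o['wrist_force'],o['torque'])
yw=np.radians(o['tcp_rot'][2]);R=np.array([[np.cos(yw),np.sin(yw)],[np.sin(yw),-np.cos(yw)]])
p=e[:2]+np.array([2.5e-3,-.73e-3])@R;print('plug err tool mm',R@(np.array([.5394,.2286])-p)*1e3)
E
```

```text
time: 13.95
ee_pos: [0.5393, 0.2266, 0.0896]
tcp_rot: [180.0, -0.0, 85.4]
wrist_force: [-0.1, -0.6, 5.4]
opening: 0.0132
grasp_force: 89.5
[0.5393 0.2266 0.0896] [179.9699  -0.012   85.4193] [-0.0804 -0.5514  5.4255] [-0.0478  0.0241 -0.0471]
plug err tool mm [-0.5261  0.6244]
```

```bash
python3 -m inch '[[[0,0,0,0,0,0,2],[0,0,0,0,0,0,2],[0,0,0,1,0,0,0],[0,0,0,1,0,0,0],[0,0,0,1,0,0,0],[0,0,0,0,0,0,0],[0,0,0,0,0,0,0],[0,0,0,0,0,0,0]]]'
python3 -c "
from h import *
o=bot.get_obs();print(o['ee_pos'],o['tcp_rot'],o['wrist_force'],o['torque'])"
```

```text
time: 14.95
ee_pos: [0.5385, 0.2269, 0.0887]
tcp_rot: [180.0, -0.1, 81.5]
wrist_force: [-9.4, -1.8, 23.0]
opening: 0.0127
grasp_force: 91.9
[0.53854826 0.22693354 0.08869881] [ 1.79988746e+02 -7.65209186e-02  8.14599495e+01] [-9.42039808 -1.77774463 23.00381074] [-0.36653831  2.30087696  0.11586826]
```

Run:
```python
from h import *
np.set_printoptions(precision=4,suppress=True)
c=cam('wrist');o=bot.get_obs();e=np.array(o['ee_pos']);g=cv2.cvtColor(c['pixels'],cv2.COLOR_RGB2GRAY).astype(float)
yw=np.radians(o['tcp_rot'][2]);R=np.array([[np.cos(yw),np.sin(yw)],[np.sin(yw),-np.cos(yw)]])
z=e[2]+.0373
for r in(250,280,305):
    m=np.where(g[r,225:290]>70)[0]; u=(m[0]+m[-1])/2+225;print(r,m[0]+225,m[-1]+225,R@(atz(c,(u,r),z)[:2]-e[:2])*1e3)
col=g[225:330,256].astype(int);print(col)
o=bot.get_obs();print(e,o['wrist_force'],o['grasp_force'],o['time'])
```

```text
250 241 271 [17.8609  1.0704]
280 242 271 [3.3609 1.2589]
305 242 270 [-9.5606  1.0187]
[ 50  48  49  47  52  47  48  49  51  61  82  96 110 119 123 129 130 131
 129 131 130 131 132 131 130 128 130 130 130 130 130 132 132 130 130 129
 128 132 128 133 132 133 129 131 132 134 130 134 131 133 129 127 128 130
 133 131 130 130 131 131 130 129 128 126 125 124 127 126 127 126 128 126
 128 128 127 132 131 130 126 127 125 126 125 125 124 128 127 128 129 128
 126 127 126 126 125 134 169 192 196 197 202 200 193 184 165]
[0.5386 0.2269 0.0887] [-9.9861 -1.2944 22.7394] 91.88817143440247 15.0
```

```bash
python3 -c "
from workcell import bot
print(bot.job_done())"
```

```text
the job is handed in; nothing more can be done
None
```

I handed the job in at about 15 s: the bayonet plug is in the socket, turned about 90° clockwise and held pressed with about 23 N, with TCP height and force both indicating the flange is on the rim; the hand-in gave no verdict.

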